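# Set up a harness test board for the next product

### The arm

A 6-joint arm with a two-finger parallel gripper is mounted at the origin on the work surface. World frame = base frame: x ahead of the robot, y to its left, z up, the work surface at z = 0. Lengths are in mm, angles in degrees, forces in N, time in s.
With the tool pointing down it reaches from about 350 to 850 mm from the base axis. Payload 8.1 kg.
Tool frame: the origin (TCP) lies at the very end of the fingers, on their centre line; the grasp point (between the pads) lies r.tcp_to_grasp behind it (r.tcp_to_grasp is the distance from the TCP to the grasp point, in mm); z points along the fingers, y is the line along which they close (so a half turn about z gives the same grasp; the last joint's range is limited). The gripper opens to 85 mm and grips with 20 to 120 N. Pads are 22 mm wide; open, the fingers measure 114 mm over their backs; the gripper's body (76 mm by 85 mm) begins 54 mm behind the grasp point. The pads swing forward as they close: fully open they stand 13 mm farther back than shut.
Start: joints at [-72.387, 7.471, 85.268, -0, 87.261, -4.893], TCP at [229.686, -554.301, 231.292] pointing down, gripper open.
Joint ranges: [-169.43, 169.43], [-51.17, 129.36], [1.28, 143.12], [-76.62, 256.62], [0, 156.53], [-152.29, 152.29]. Speed limits (degrees/s): [136.94, 136.94, 159.86, 180, 180, 180].

### API

Orientations are given as [roll, pitch, yaw] about the fixed x, y, z axes, in that order (R = Rz(yaw) Ry(pitch) Rx(roll)).
In Python, from bench import r gives the robot as it stands.
- The arm moves only by the shell command python3 -m handwheel 'ROWS' [OPENING] [FORCE]. ROWS is JSON, a list of rows, each a list of 4 numbers: the shift along the tool's x, y, z in m, then the turn about the tool's z in degrees. A call has 1 to 10 rows; each row shifts and turns the commanded pose from where the row before left it, along the tool's axes as they then stand; what a row does not reach is not made up. A row lasts 1/10 s, in which the tool goes at most 50 mm and 8.59 degrees, less where a joint would pass 70% of its speed; a pose out of reach is approached as far as the arm can. A call is refused whole if a number of a shift passes 0.05 or a number of a turn 8.59, either way. A call with a gripper value outside its range is refused whole. OPENING is the finger opening in m, from 0 to 0.0854, set as the call begins (- or left out, the last holds). The fingers move at their own pace and stop on an object; FORCE is the grip in N (left out, the last holds). Time passes only in rows, so rows that do not move let the fingers close. It gives the time, the measured TCP pose, the force, the opening and the grip force at its end, in the units of the state.
- r.sense(): the state, without advancing time (a new reading comes with each control period).
- r.snapshot(name): name is "side" or "top"; returns the picture (400x640x3 uint8, red, green, blue); there is no depth.
- r.camera_params(name): a dict with "fx", "fy", "cx", "cy" (pixels), "R" (3x3) and "t" (3): a world point X has camera coordinates R X + t. Camera axes: x right, y down, z forward; pixel columns grow to the right and rows downward; lengths in mm; the calibration is good to about 2 mm. A picture is of the moment at which its call begins. camera_params takes no time and is no camera call.
- r.hand_in(): hands the job in; it is judged then, once.
The state is a dict: "time": time; "joint_pos": joint angles; "qd": joint speeds; "joint_efforts": joint torques, N m; "tool_pos": TCP position; "tcp_rot": TCP orientation; "ft_force": force on the tool from outside, world axes, zero at the start; "wrist_torque": the same for the moment, N m; "finger_gap": finger opening in mm; "grip_force": force on a finger pad.
Only numpy, scipy, OpenCV 4.12 (cv2) and the standard library are available. Lean on these libraries where they do the work, as an engineer would, in place of code of your own. Each camera call takes 0.05 s, during which the arm holds its last target. There are 200 camera calls.

### The job

Set up the plywood test board for the next wire harness (left, right and behind as seen from the robot): on the board, in line with the black and white blocks, stand the wire fork halfway between the two, the blue module just left of the black block and the yellow module just right of the white block; set the aluminium riser just behind the black block, centred on it, and the red module centred on top of the riser. Leave about 20 mm (a finger's breadth) between blue module, yellow module or riser and the block it goes beside; all stand upright, modules and riser with their long sides along the blocks' line and the fork with its slot open along it. Leave the grey module, the steel plug and the roll of tape where they are.

Things in the scene. Friction and masses are not known exactly. Their poses are not given: they have to be found in the camera images.
- black_mid (a point): Black main block (fixed): 36 (x) x 70 (y) x 40 mm high, black socket with brass pins on top, bolted to the fixed 10 mm thick plywood test board. Point at its centre, half-way up (30 mm above the bench). Its x points away from the robot (behind), y to the robot's left, z up: also the board's axes (turned up to 6 degrees). The board reaches 60 mm before and 105 mm behind the blocks' line.
- white_mid (a point): White end block (fixed): like the black block with a white socket, 36 (x) x 50 (y) x 40 mm high, same board, same axes. Black and white stand 300 mm apart centre to centre, in line along the board's y; either may be the left one. The board reaches 110 mm past each block's centre. Point at its centre, half-way up.
- blue_mid (a point): Blue connector module (loose, 70 to 150 g): upright block 32 (x) x 44 (y) x 40 mm high, black lower part, blue open socket with brass pins on top. Point at its centre, half-way up; z up. Grasp it across its 32 mm width (along its x axis), so that the fingers do not meet its neighbours in the row.
- yellow_mid (a point): Yellow connector module (loose): same as the blue one, with a yellow socket. Point at its centre, half-way up.
- red_mid (a point): Red connector module (loose): same as the blue one, with a red socket. Point at its centre, half-way up. It goes on the riser, its 32 mm side along the riser's 40 mm side.
- fork_mid (a point): Wire fork (loose, 80 to 170 g): steel foot 44 (x) x 36 (y) x 8 mm and on it an upright white plate 30 (x) x 12 (y) mm with a U slot 12 mm wide, 22 mm deep in its top; 60 mm high in all. Point on its axis, half-way up. Wires pass the slot along its y axis, which must lie along the blocks' line. Grasp the plate across its 30 mm width (along x).
- riser_mid (a point): Riser (loose, 110 to 220 g): plain aluminium block 40 (x) x 50 (y) x 30 mm high, four dark holes in its top. Point at its centre, half-way up. Its 50 mm side goes along the blocks' line. To set it behind the black block grasp it across its 50 mm side (along y): there is no room for a finger between it and the block.
- grey_mid (a point): Spare grey connector module (loose): same size as the blue one, with a grey socket. Not part of this job: leave it. Point at its centre, half-way up.
- plug_mid (a point): Round steel plug connector (loose), standing upright: 36 mm across, 34 mm high. Leave it. Point at its centre, half-way up.
- tape_mid (a point): Roll of amber tape (loose), lying flat: 60 mm across, 18 mm high. Leave it. Point at its centre, half-way up. Other equipment is clear of the work: nothing else near the board or the loose things is taller than 65 mm; two testers stand beyond 0.5 m to either side.
Not all that is in view belongs to the job. What is shaped like the part that bears fork_mid but green, pink or turquoise is not meant.

How it is judged (in metres and radians):
At the end, for the whole second after the job is handed in: Blue and yellow: gap 6-34 mm from their block, within 15 mm of the blocks' line; fork on that line (15 mm), at most 165 mm from either block; riser: gap 6-34 mm, centred 15 mm; red on it within 10 mm. All upright, square to 0.2 rad, released, at rest; grey module, plug, tape moved under 15 mm (x of blue_mid in the frame of black_mid between -0.015 and 0.015 m and y of blue_mid in the frame of black_mid between 0.063 and 0.091 m and z of blue_mid in the frame of black_mid between -0.004 and 0.004 m and angle between the x axis of each of blue_mid, fork_mid, riser_mid and the x axis of black_mid, either way round below 0.2 rad and angle between each of blue_mid, yellow_mid, fork_mid, riser_mid, red_mid's own z axis and vertical below 0.08 rad and linear speed of each of blue, yellow, fork, riser, red below 0.01 m/s and contact force between each of blue, yellow, fork, riser, red and the fingers below 0.1 N and x of yellow_mid in the frame of white_mid between -0.015 and 0.015 m and y of yellow_mid in the frame of white_mid between -0.081 and -0.053 m and z of yellow_mid in the frame of white_mid between -0.004 and 0.004 m and angle between the x axis of yellow_mid and the x axis of white_mid, either way round below 0.2 rad and x of fork_mid in the frame of black_mid between -0.015 and 0.015 m and z of fork_mid in the frame of black_mid between 0.006 and 0.014 m and horizontal distance between fork_mid and black_mid below 0.165 m and horizontal distance between fork_mid and white_mid below 0.165 m and x of riser_mid in the frame of black_mid between 0.044 and 0.072 m and y of riser_mid in the frame of black_mid between -0.015 and 0.015 m and z of riser_mid in the frame of black_mid between -0.009 and -0.001 m and horizontal distance between red_mid and riser_mid below 0.01 m and z of red_mid in the frame of riser_mid between 0.031 and 0.039 m and angle between the x axis of red_mid and the x axis of riser_mid, either way round below 0.2 rad); the robot touches nothing.
It fails at once if the grey module is moved more than 15 mm (distance of grey_mid from where it was at the start of the episode above 0.015 m).
It fails at once if the steel plug is moved more than 15 mm (distance of plug_mid from where it was at the start of the episode above 0.015 m).
It fails at once if the tape is moved more than 15 mm (distance of tape_mid from where it was at the start of the episode above 0.015 m).
It also fails if it takes over 128 s, if anything falls off the work surface, if the arm or the gripper's body presses on something with over 40 N, if the wrist force passes 120 N, or if a joint passes its speed limit or range.

## Working session

There is one attempt and no reset: what is moved stays moved. The work goes in short steps, Python scripts to look and compute and a shell command to move; the robot and the scene stay as the last step left them, time stands still between calls to the robot, and variables do not carry over. Pictures are saved under pics/ and viewed, at most 14 in all, crops included, and the job is handed in when it is done.

```bash
ls; mkdir -p pics; python3 - <<'E'
from bench import r
import cv2, numpy as np
for n in("top","side"):
    im=r.snapshot(n); cv2.imwrite(f"pics/{n}0.png",im[:,:,::-1]); np.save(f"pics/{n}0.npy",im)
    c=r.camera_params(n); print(n,c["fx"],c["cx"],c["cy"],np.round(c["R"],3).tolist(),np.round(-np.array(c["R"]).T@c["t"],0))
print(r.sense(), r.tcp_to_grasp)
E
```

```text
pics
top 485.01979030297844 315.833520873917 198.26627588395425 [[0.02, -1.0, -0.005], [-0.988, -0.019, -0.154], [0.154, 0.008, -0.988]] [ 354.  -29. 1229.]
side 382.2695445870674 327.0887741001342 200.20652026353756 [[-0.824, -0.566, -0.006], [-0.272, 0.405, -0.873], [0.497, -0.718, -0.488]] [-45. 832. 655.]
{'time': 0.1, 'joint_pos': array([-7.23863027e+01,  7.51092375e+00,  8.53235796e+01, -4.43746050e-04,
        8.72609033e+01, -4.89233910e+00]), 'qd': array([ 0.02231793, -0.04447013, -0.06790395,  0.06729854, -0.02013653,
        0.04999173]), 'joint_efforts': array([ 1.39951382e-03, -5.70952499e+01, -5.01940763e+01, -8.19027764e-05,
        8.24228773e-03,  1.68295287e-05]), 'tool_pos': array([ 229.54353372, -553.82095555,  230.34266193]), 'tcp_rot': array([-1.79904903e+02, -7.69503695e-03,  2.25060516e+01]), 'ft_force': array([-0.90684016, -0.13567604, -0.24254249]), 'wrist_torque': array([-0.0415786 ,  0.02134525,  0.03348475]), 'grip_force': 0.0, 'finger_gap': 85.3717521829635} 18.700000000000003
```

View pics/top0.png

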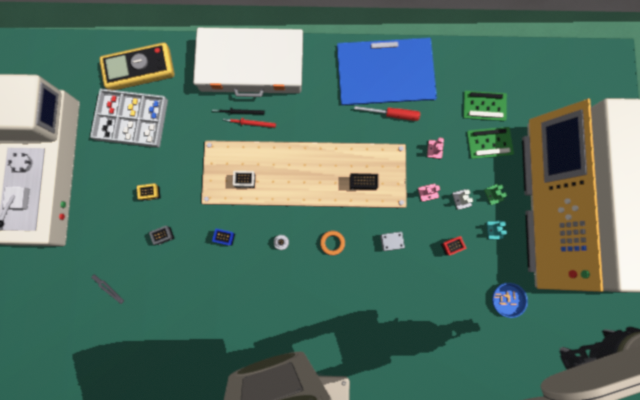

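View pics/side0.png

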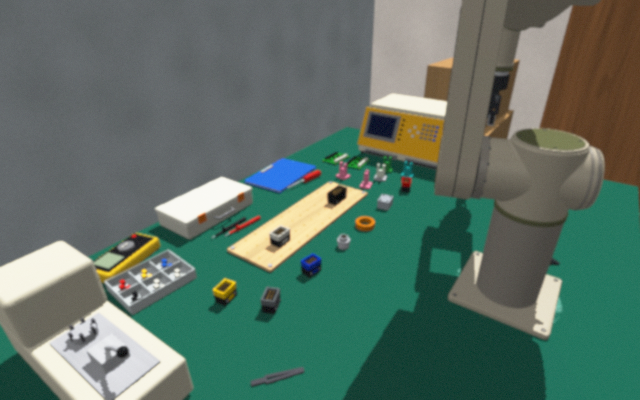

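The top view has +x up and +y left. White block is at (244,179), black at (363,181). Yellow is at (147,191), blue (223,237), red (455,246), riser (392,241), grey (160,236), plug (281,242) and tape (332,242).

There are five fork shapes: pink (435,148), pink (429,192), white (462,199), green (496,194) and turquoise (497,230). Only the white one has the described white plate. I'll confirm it in an enlarged crop.

```bash
cat > h.py <<'E'
import cv2, numpy as np
from bench import r
def ray(n,u,v,z):
    c=r.camera_params(n); R=np.array(c["R"]); C=-R.T@c["t"]
    d=R.T@np.array([(u-c["cx"])/c["fx"],(v-c["cy"])/c["fy"],1.]); return C+d*(z-C[2])/d[2]
def proj(n,X):
    c=r.camera_params(n); p=np.array(c["R"])@X+c["t"]; return c["fx"]*p[0]/p[2]+c["cx"],c["fy"]*p[1]/p[2]+c["cy"]
def rect(n,m,box,z,up=8):
    "min-area rectangle of the biggest blob of mask m in box -> centre, sides, angle of a side, on plane z"
    u0,v0,u1,v1=box; s=m[v0:v1,u0:u1].astype(np.uint8)
    s=cv2.resize(s*255,None,fx=up,fy=up,interpolation=cv2.INTER_CUBIC)>127
    cs,_=cv2.findContours(s.astype(np.uint8),0,2); c=max(cs,key=cv2.contourArea).reshape(-1,2)
    P=np.array([ray(n,(a+.5)/up-.5+u0,(b+.5)/up-.5+v0,z)[:2] for a,b in c],np.float32)
    return cv2.minAreaRect(P)
E
python3 - <<'E'
from h import *
im=np.load("pics/top0.npy"); hsv=cv2.cvtColor(im,cv2.COLOR_RGB2HSV)
f=lambda h:hsv[...,0]*0+h
H,S,V=[hsv[...,i].astype(int) for i in range(3)]
M={"yellow":(abs(H-24)<9)&(S>120)&(V>90),"blue":(abs(H-117)<14)&(S>130)&(V>50),"red":((H<8)|(H>170))&(S>120)&(V>70),
"riser":(S<70)&(V>110),"white":(S<50)&(V>120),"black":(V<70),"fork":(S<60)&(V>120),"grey":(V<95)&(S<90),"tape":(abs(H-12)<8)&(S>150),"plug":(S<60)&(V>110)}
B={"yellow":(132,178,164,206),"blue":(208,226,240,250),"red":(440,235,472,258),"riser":(378,229,408,254),"white":(230,168,258,190),"black":(346,170,382,192),"fork":(450,186,476,212),"grey":(145,223,177,248),"tape":(316,228,350,258),"plug":(270,232,292,252)}
Z=dict(yellow=40,blue=40,red=40,riser=30,white=50,black=50,fork=60,grey=40,tape=18,plug=34)
for k in B:
    (c,s,a)=rect("top",M[k],B[k],Z[k]); print(k,np.round(c,1),np.round(s,1),round(a,1))
# board
m=(abs(H-17)<9)&(S>50)&(S<170)&(V>140); print("board",rect("top",m,(195,132,415,215),10,4))
a=cv2.resize(im[180:255,130:330],(800,300),interpolation=3); b=cv2.resize(im[135:255,340:510],(800,565),interpolation=3)
cv2.imwrite("pics/c1.png",a[:,:,::-1]); cv2.imwrite("pics/c2.png",b[:,:,::-1])
E
```

```text
yellow [549.  401.3] [38.4 53.1] 6.9
blue [439.5 207.4] [53.7 37.3] 78.7
red [ 430.1 -358.9] [37.2 50.4] 22.8
riser [ 438.3 -211.3] [45.5 54.3] 9.0
white [585.2 160.7] [37.6 54.9] 1.1
black [ 583.4 -135.4] [37.7 66.9] 1.1
fork [ 542.1 -379. ] [48.3 43.7] 14.6
grey [439.6 358.8] [40.  56.4] 22.3
tape [432.1 -61.8] [59.4 57. ] 1.0
plug [429.8  62.9] [36.7 34.2] 1.6
board ((608.4064331054688, 11.84185791015625), (167.73373413085938, 522.5279541015625), 0.04344283044338226)
```

View pics/c2.png

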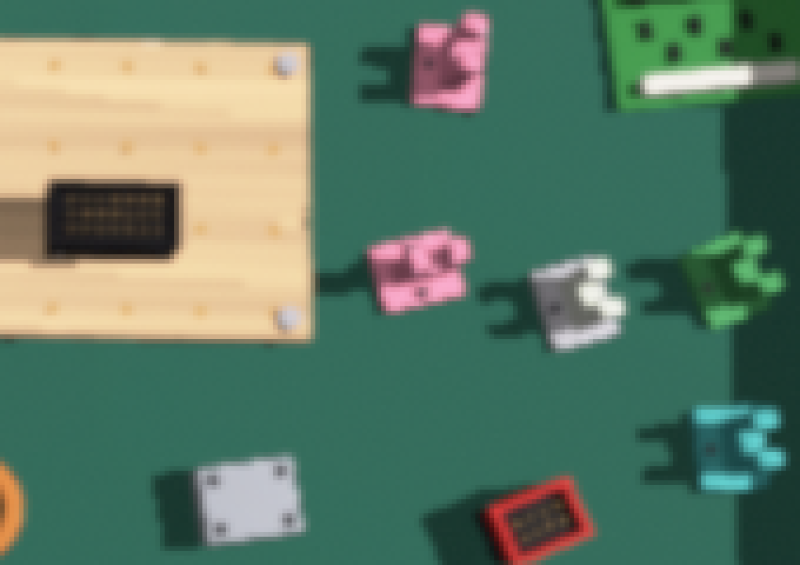

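View pics/c1.png

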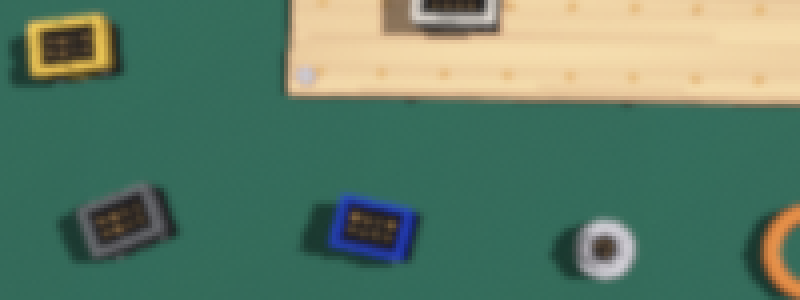

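The crops confirm the targets. The white fork is at px (462,199): white plate on a steel foot, tips near (468,195), turned about 15°. Its neighbours are pink, green and turquoise. The measured sizes match the given ones, with slight blur and side-wall inflation. The board is unrotated to within about 0.5°, and its centre of (608,12) puts the blocks' line at x≈586. First I'll work out the riser move.

```bash
cat >> h.py <<'E'
def plan(x,y,z,yaw):
    "shift (m) in tool axes after turning to yaw, and turn about tool z"
    s=r.sense(); p=s["tool_pos"]; q=s["tcp_rot"][2]; dx,dy,dz=x-p[0],y-p[1],z-p[2]; a=np.radians(yaw)
    print("t",round(s["time"],2),"turn",round(q-yaw,1),"shift mm",np.round([dx*np.cos(a)+dy*np.sin(a),dx*np.sin(a)-dy*np.cos(a),-dz],1))
E
python3 - <<'E'
from h import *
print(ray("top",468.2,195.1,60),ray("top",461.8,198.6,8))
for b in [(530,268),(555,350),(620,335)]: print(ray("top",340+b[0]/4.706-.5,135+b[1]/4.708-.5,8)[:2])
plan(439,-213,120,8)
E
```

```text
[ 551.08940146 -390.94032665   60.        ] [ 550.50230612 -390.54271641    8.        ]
[ 568.56274771 -366.39186234]
[ 523.99340468 -378.79515353]
[ 532.82495553 -414.00178037]
t 0.1 turn 14.5 shift mm [ 254.9 -308.4  110.3]
```

```bash
python3 -m handwheel '[[0,0,0,7.25],[0,0,0,7.25],[0.03,-0.036,0.01,0],[0.03,-0.036,0.01,0],[0.03,-0.036,0.01,0],[0.03,-0.036,0.01,0],[0.03,-0.036,0.01,0],[0.03,-0.036,0.01,0],[0.03,-0.036,0.01,0],[0.03,-0.036,0.01,0]]' 0.0854 40
python3 -m handwheel '[[0.015,-0.02,0.03,0],[0,0,0,0],[0,0,0,0]]'
python3 -c "
from h import *
plan(439,-213,4,8)"
```

```text
time: 1.1
tool_pos: [427.7, -233.8, 150.7]
tcp_rot: [-180.0, 0.0, 8.0]
ft_force: [1.3, 0.0, -0.5]
finger_gap: 85.6
grip_force: 0.0
time: 1.4
tool_pos: [438.7, -212.9, 120.3]
tcp_rot: [-179.9, 0.1, 8.1]
ft_force: [0.5, -0.6, 1.0]
finger_gap: 85.3
grip_force: 0.0
t 1.4 turn 0.1 shift mm [  0.3   0.2 116.3]
```

```bash
python3 -m handwheel '[[0,0,0.03,0],[0,0,0.03,0],[0,0,0.03,0],[0,0,0.016,0],[0,0,0.01,0],[0,0,0,0]]'
python3 -m handwheel '[[0,0,0,0],[0,0,0,0],[0,0,0,0],[0,0,0,0],[0,0,0,0],[0,0,0,0],[0,0,0,0],[0,0,0,0]]' 0.03 50
```

```text
time: 2.0
tool_pos: [438.6, -214.5, 4.8]
tcp_rot: [-180.0, 0.1, 7.9]
ft_force: [-0.3, 0.9, 0.5]
finger_gap: 85.2
grip_force: 0.0
time: 2.8
tool_pos: [440.5, -214.6, 7.0]
tcp_rot: [179.9, -0.1, 8.0]
ft_force: [-0.4, -1.1, 5.2]
finger_gap: 49.3
grip_force: 52.8
```

```bash
python3 -m handwheel '[[0,0,-0.01,0],[0,0,-0.03,0],[0,0,-0.04,0],[0,0,-0.04,0],[0,0,0,4],[0,0,0,4],[0,0,0,0]]'
python3 - <<'E'
from h import *
plan(643,-138,120,0)
for n in("top","side"): np.save(f"pics/{n}1.npy",r.snapshot(n))
a=np.load("pics/side1.npy")[150:250,330:450]; cv2.imwrite("pics/s1.png",cv2.resize(a,(720,600),interpolation=3)[:,:,::-1])
E
```

```text
time: 3.5
tool_pos: [439.5, -213.8, 126.4]
tcp_rot: [180.0, -0.1, -0.1]
ft_force: [0.2, 0.4, -1.7]
finger_gap: 48.9
grip_force: 52.5
t 3.5 turn -0.1 shift mm [203.5 -75.8   6.4]
```

View pics/s1.png

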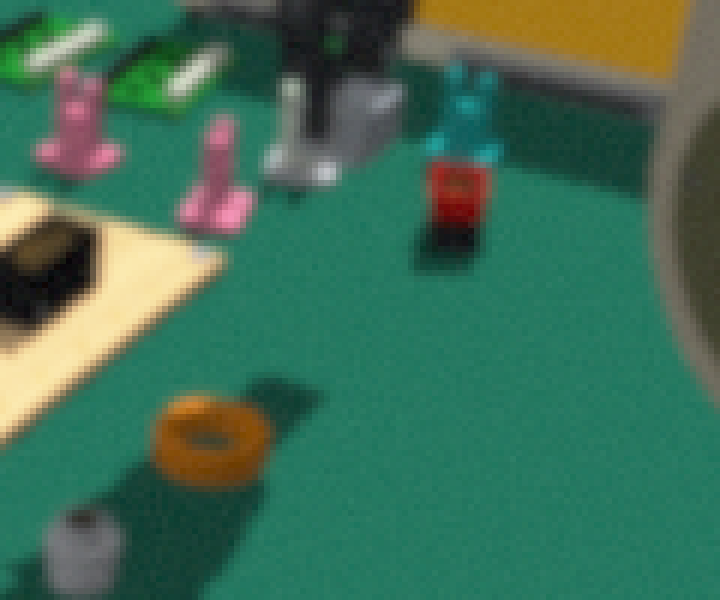

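The riser is held: the shiny block under the dark gripper in the crop, lifted clear of the bench. Next I carry it behind the black block.

```bash
python3 -m handwheel '[[0.04,-0.015,0,0],[0.04,-0.015,0,0],[0.04,-0.015,0,0],[0.04,-0.015,0,0],[0.0435,-0.0158,0,0],[0,0,0,0],[0,0,0.04,0],[0,0,0.04,0],[0,0,0.02,0],[0,0,0,0]]'
python3 -c "
from h import *
plan(643,-138,17,0)"
```

```text
time: 4.6
tool_pos: [638.4, -136.9, 19.9]
tcp_rot: [-179.8, 0.5, 0.1]
ft_force: [-1.1, 0.4, -2.4]
finger_gap: 48.8
grip_force: 52.5
t 4.6 turn 0.1 shift mm [4.6 1.1 2.9]
```

```bash
python3 -m handwheel '[[0.002,0.001,0,0],[0,0,0,0],[0,0,0,0]]'
python3 -c "
from h import *
plan(643,-138,17,0)"
```

```text
time: 4.9
tool_pos: [646.6, -139.6, 28.0]
tcp_rot: [179.9, -0.2, 0.0]
ft_force: [0.2, 0.1, -2.6]
finger_gap: 49.0
grip_force: 52.5
t 4.9 turn 0.0 shift mm [-3.6 -1.6 11. ]
```

```bash
python3 -m handwheel '[[0,0,0,0],[0,0,0,0],[0,0,0,0],[0,0,0,0]]'
python3 -c "
from h import *
plan(643,-138,17,0)"
```

```text
time: 5.3
tool_pos: [644.8, -138.9, 25.4]
tcp_rot: [-180.0, -0.0, 0.0]
ft_force: [0.5, 0.3, -1.5]
finger_gap: 49.2
grip_force: 52.5
t 5.3 turn 0.0 shift mm [-1.8 -0.9  8.4]
```

```bash
python3 -m handwheel '[[-0.001,-0.001,0.003,0],[0,0,0.003,0],[0,0,0.002,0],[0,0,0,0],[0,0,0,0],[0,0,0,0],[0,0,0,0],[0,0,0,0]]'
```

```text
time: 6.1
tool_pos: [643.8, -138.0, 17.2]
tcp_rot: [-180.0, 0.0, 0.0]
ft_force: [0.4, 0.2, -1.6]
finger_gap: 49.2
grip_force: 52.5
```

```bash
python3 -m handwheel '[[0,0,0.001,0],[0,0,0.0005,0],[0,0,0,0],[0,0,0,0],[0,0,0,0]]'; python3 -m handwheel '[[0,0,0,0],[0,0,0,0],[0,0,0,0],[0,0,0,0],[0,0,0,0],[0,0,0,0]]' 0.0854; python3 -m handwheel '[[0,0,-0.01,0],[0,0,-0.03,0],[0,0,-0.04,0],[0,0,-0.04,0],[0,0,0,0],[0,0,0,0]]'
python3 - <<'E'
from h import *
im=r.snapshot("top"); np.save("pics/top2.npy",im); np.save("pics/side2.npy",r.snapshot("side"))
cv2.imwrite("pics/t2.png",cv2.resize(im[130:250,280:480],(800,480),interpolation=3)[:,:,::-1])
plan(430.5,-361,120,112)
E
```

```text
time: 6.6
tool_pos: [644.0, -138.0, 17.0]
tcp_rot: [180.0, -0.0, 0.0]
ft_force: [-5.5, 2.0, 6.9]
finger_gap: 48.8
grip_force: 53.5
time: 7.2
tool_pos: [643.8, -138.0, 15.7]
tcp_rot: [-180.0, 0.0, 0.0]
ft_force: [-0.1, 0.5, -1.3]
finger_gap: 85.6
grip_force: 0.0
time: 7.8
tool_pos: [645.2, -138.4, 138.6]
tcp_rot: [179.9, -0.2, 0.0]
ft_force: [-0.3, -0.5, 0.2]
finger_gap: 85.8
grip_force: 0.0
t 7.9 turn -112.0 shift mm [-127.3 -280.8   15. ]
```

View pics/t2.png

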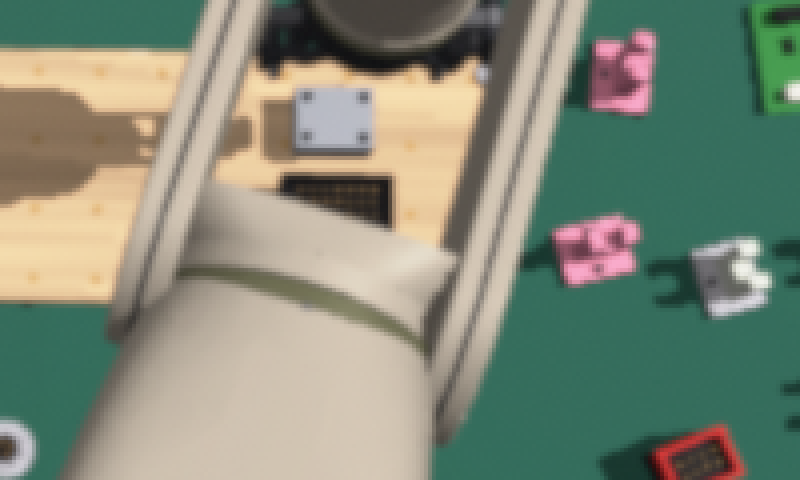

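The riser stands behind the black block (crop centre (333,120) against the block's 337). Red is next: turn, then travel.

```bash
python3 -m handwheel '[[0,0,0,-8.5],[0,0,0,-8.5],[0,0,0,-8.5],[0,0,0,-8.5],[0,0,0,-8.5],[0,0,0,-8.5],[0,0,0,-8.5],[0,0,0,-8.5],[0,0,0,-8.5],[0,0,0,-8.5]]'
python3 -m handwheel '[[0,0,0,-8.5],[0,0,0,-8.5],[0,0,0,-8.5],[0,0,0,-1.5],[-0.016,-0.035,0,0],[-0.016,-0.035,0,0],[-0.016,-0.035,0,0],[-0.016,-0.035,0,0],[-0.016,-0.035,0,0],[-0.016,-0.035,0,0]]'
python3 -m handwheel '[[-0.016,-0.035,0.008,0],[-0.016,-0.035,0.008,0],[0,0,0,0],[0,0,0,0],[0,0,0,0],[0,0,0,0],[0,0,0,0],[0,0,0,0]]'
python3 -c "
from h import *
plan(430.5,-361,10,112)"
```

```text
time: 8.9
tool_pos: [642.4, -137.6, 133.4]
tcp_rot: [-179.8, -0.0, 85.4]
ft_force: [0.2, -0.8, -1.0]
finger_gap: 85.4
grip_force: 0.0
time: 9.9
tool_pos: [483.3, -306.1, 134.6]
tcp_rot: [-179.9, -0.1, 111.8]
ft_force: [-0.7, -0.1, -0.2]
finger_gap: 85.4
grip_force: 0.0
time: 10.7
tool_pos: [432.8, -361.1, 119.9]
tcp_rot: [180.0, 0.0, 112.1]
ft_force: [0.3, 0.7, -0.3]
finger_gap: 85.6
grip_force: 0.0
t 10.7 turn 0.1 shift mm [  0.9  -2.1 109.9]
```

```bash
python3 -m handwheel '[[0.001,-0.002,0.03,0],[0,0,0.03,0],[0,0,0.03,0],[0,0,0.015,0],[0,0,0.006,0],[0,0,0,0],[0,0,0,0],[0,0,0,0],[0,0,0,0]]'
python3 -m handwheel '[[0,0,0,0],[0,0,0,0],[0,0,0,0],[0,0,0,0],[0,0,0,0],[0,0,0,0],[0,0,0,0],[0,0,0,0]]' 0.02 40
python3 -m handwheel '[[0,0,-0.01,0],[0,0,-0.03,0],[0,0,-0.04,0],[0,0,-0.04,0],[0,0,0,7.5],[0,0,0,7.5],[0,0,0,7],[0,0,0,0],[0,0,0,0],[0,0,0,0]]'
python3 - <<'E'
from h import *
np.save("pics/top3.npy",r.snapshot("top")); im=np.load("pics/top3.npy"); S=cv2.cvtColor(im,cv2.COLOR_RGB2HSV).astype(int)
cv2.imwrite("pics/t3.png",cv2.resize(im[130:250,320:520],(800,480),interpolation=3)[:,:,::-1])
m=(S[...,1]<70)&(S[...,2]>110); print("riser",rect("top",m,(345,145,385,171),40))
plan(643,-138,140,90)
E
```

```text
time: 11.6
tool_pos: [430.7, -362.2, 10.2]
tcp_rot: [179.9, 0.1, 112.0]
ft_force: [1.3, -0.4, -0.5]
finger_gap: 85.1
grip_force: 0.0
time: 12.4
tool_pos: [430.1, -361.5, 8.9]
tcp_rot: [180.0, 0.0, 112.0]
ft_force: [0.7, -0.2, 2.2]
finger_gap: 31.5
grip_force: 40.7
time: 13.4
tool_pos: [429.8, -361.3, 128.8]
tcp_rot: [-180.0, -0.0, 90.2]
ft_force: [-0.0, -0.1, -0.4]
finger_gap: 31.7
grip_force: 40.4
riser ((642.70751953125, -135.2947998046875), (57.17378234863281, 46.567874908447266), 84.5151596069336)
t 13.45 turn 0.1 shift mm [223.3 213.2 -11.3]
```

View pics/t3.png

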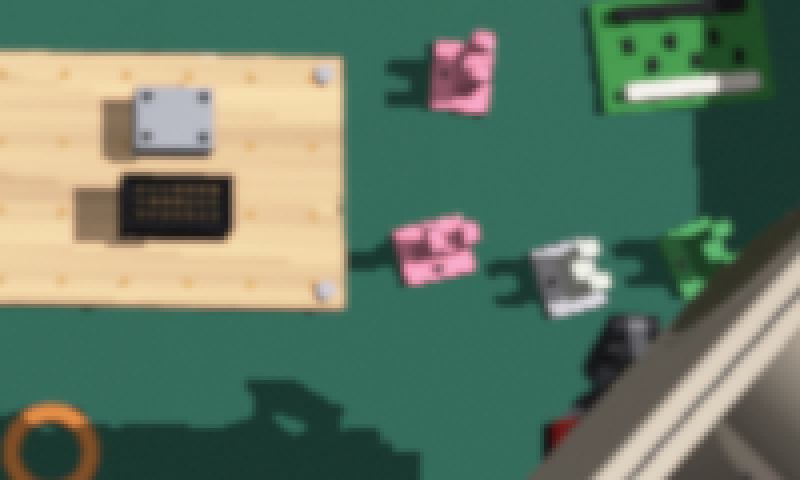

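```bash
python3 -c "
from h import *
print(ray('top',362.9,159.1,40),ray('top',363.5,320*0+130+205/4-.5,50))
for X in [(643,-138,40),(585,-138,50)]: print(proj('top',np.array(X,float)))"
python3 -m handwheel '[[0,0,-0.012,0],[0.037,0.0335,0,0],[0.037,0.0335,0,0],[0.037,0.0335,0,0],[0.037,0.0335,0,0],[0.037,0.0335,0,0],[0.036,0.0335,0,0],[0.003,0.0115,0,0],[0,0,0,0],[0,0,0,0]]'
python3 -m handwheel '[[0,0,0,0],[0,0,0,0],[0,0,0,0],[0,0,0,0],[0,0,0,0],[0,0,0,0]]'
```

```text
[ 641.09820151 -135.71585649   40.        ] [ 583.83532878 -136.56423669   50.        ]
(np.float64(363.8134099335421), np.float64(158.3780244647991))
(np.float64(364.08300013494096), np.float64(180.2981711012472))
time: 14.45
tool_pos: [642.3, -137.6, 141.2]
tcp_rot: [-180.0, 0.0, 90.1]
ft_force: [-0.5, -0.7, -0.5]
finger_gap: 31.7
grip_force: 40.4
time: 15.05
tool_pos: [642.3, -137.5, 140.8]
tcp_rot: [-180.0, -0.0, 90.0]
ft_force: [0.2, 0.0, -1.4]
finger_gap: 31.6
grip_force: 40.4
```

```bash
python3 -m handwheel '[[0,0,0.03,0],[0,0,0.03,0],[0,0,0.02,0],[0,0,0.008,0],[0,0,0,0],[0,0,0,0],[0,0,0,0],[0,0,0,0],[0,0,0,0]]'
python3 -m handwheel '[[0,0,0.001,0],[0,0,0.001,0],[0,0,0.001,0],[0,0,0,0],[0,0,0,0],[0,0,0,0]]'
```

```text
time: 15.95
tool_pos: [643.0, -137.6, 53.9]
tcp_rot: [179.9, 0.0, 90.0]
ft_force: [0.1, -0.5, -1.0]
finger_gap: 31.3
grip_force: 40.4
time: 16.55
tool_pos: [642.4, -137.3, 49.8]
tcp_rot: [-180.0, -0.0, 90.0]
ft_force: [0.4, -0.8, -0.7]
finger_gap: 31.3
grip_force: 40.4
```

```bash
python3 -m handwheel '[[0,0,0.0007,0],[0,0,0,0],[0,0,0,0],[0,0,0,0]]'; python3 -m handwheel '[[0,0,0.0005,0],[0,0,0,0],[0,0,0,0],[0,0,0,0]]'
```

```text
time: 16.95
tool_pos: [642.4, -137.3, 49.1]
tcp_rot: [180.0, -0.0, 90.0]
ft_force: [0.1, 0.2, -1.5]
finger_gap: 31.4
grip_force: 40.4
time: 17.35
tool_pos: [642.6, -137.4, 49.0]
tcp_rot: [180.0, 0.0, 90.0]
ft_force: [-2.0, -0.0, 4.5]
finger_gap: 31.3
grip_force: 40.9
```

Contact at 49.0. I release with a limited opening and rise; blue is next.

```bash
python3 -m handwheel '[[0,0,0,0],[0,0,0,0],[0,0,0,0],[0,0,0,0],[0,0,0,0]]' 0.045; python3 -m handwheel '[[0,0,-0.005,0],[0,0,-0.02,0],[0,0,-0.03,0],[0,0,-0.03,0],[0,0,0,0],[0,0,0,0],[0,0,0,0],[0,0,0,0]]'
python3 -m handwheel '[[0,0,0,-6],[0,0,0,-4.5],[0,0,0,0]]' 0.0854
python3 -c "
from h import *
plan(440,208.5,130,79)
plan(551,-391,130,105.5)"
```

```text
time: 17.85
tool_pos: [642.4, -137.3, 48.5]
tcp_rot: [-180.0, -0.0, 90.0]
ft_force: [-0.3, -0.8, 0.1]
finger_gap: 44.8
grip_force: 0.0
time: 18.65
tool_pos: [641.4, -137.0, 131.8]
tcp_rot: [-179.8, -0.0, 90.0]
ft_force: [-0.8, -0.5, -0.2]
finger_gap: 44.8
grip_force: 0.0
time: 18.95
tool_pos: [641.7, -137.2, 132.2]
tcp_rot: [-179.9, -0.1, 100.6]
ft_force: [-0.5, 0.6, 0.5]
finger_gap: 84.7
grip_force: 0.0
t 18.95 turn 21.6 shift mm [ 300.8 -263.9    2.2]
t 18.95 turn -4.9 shift mm [-220.4 -155.2    2.2]
```

```bash
python3 -m handwheel '[[0,0,0,-4.9],[-0.0367,-0.0259,0,0],[-0.0367,-0.0259,0,0],[-0.0367,-0.0259,0,0],[-0.0367,-0.0259,0,0],[-0.0367,-0.0259,0,0],[-0.0367,-0.0259,0,0],[0,0,0,0],[0,0,0,0],[0,0,0,0]]'
python3 -m handwheel '[[0,0,0,0],[0,0,0,0],[0,0,0,0],[0,0,0,0]]'
python3 - <<'E'
from h import *
plan(551,-391,15,105.5)
for n,b in(("top",(420,160,520,235)),("side",(330,140,430,215))):
    im=r.snapshot(n); cv2.imwrite(f"pics/f{n}.png",cv2.resize(im[b[1]:b[3],b[0]:b[2]],(600,450),interpolation=3)[:,:,::-1])
a=cv2.imread("pics/ftop.png");b=cv2.imread("pics/fside.png"); cv2.imwrite("pics/f.png",cv2.resize(np.hstack([a,b]),(800,300)))
E
```

```text
time: 19.95
tool_pos: [551.2, -389.9, 132.9]
tcp_rot: [-180.0, -0.1, 105.4]
ft_force: [-0.1, 0.3, -0.5]
finger_gap: 85.3
grip_force: 0.0
time: 20.35
tool_pos: [551.4, -390.4, 133.7]
tcp_rot: [180.0, 0.0, 105.4]
ft_force: [0.4, 0.5, 0.2]
finger_gap: 85.3
grip_force: 0.0
t 20.35 turn -0.1 shift mm [ -0.5  -0.5 118.7]
```

View pics/f.png

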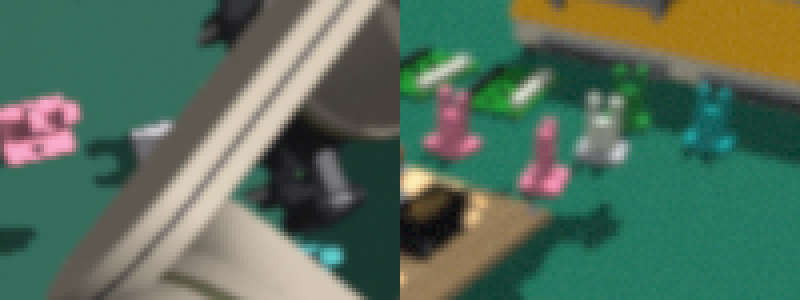

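The fork is untouched under the gripper: foot at left panel (150,140), whole fork at right panel (600,130). Descend and grasp.

```bash
python3 -m handwheel '[[0,0,0.03,0],[0,0,0.03,0],[0,0,0.03,0],[0,0,0.02,0],[0,0,0.007,0],[0,0,0,0],[0,0,0,0],[0,0,0,0],[0,0,0,0]]'
python3 -m handwheel '[[0,0,0,0],[0,0,0,0],[0,0,0,0],[0,0,0,0],[0,0,0,0],[0,0,0,0],[0,0,0,0],[0,0,0,0]]' 0.015 40
python3 -m handwheel '[[0,0,-0.01,0],[0,0,-0.03,0],[0,0,-0.04,0],[0,0,-0.04,0],[0,0,-0.02,7.5],[0,0,0,7.5],[0,0,0,0.5],[0,0,0,0],[0,0,0,0],[0,0,0,0]]'
python3 - <<'E'
from h import *
plan(585.5,12,155,90)
E
```

```text
time: 21.35
tool_pos: [552.0, -391.7, 18.4]
tcp_rot: [179.9, 0.1, 105.4]
ft_force: [-0.6, -0.5, -0.9]
finger_gap: 85.3
grip_force: 0.0
time: 22.15
tool_pos: [551.2, -391.0, 16.7]
tcp_rot: [180.0, 0.0, 105.4]
ft_force: [0.0, -0.2, 1.0]
finger_gap: 29.5
grip_force: 39.9
time: 23.15
tool_pos: [550.6, -390.5, 155.5]
tcp_rot: [-179.9, -0.1, 90.0]
ft_force: [0.4, -0.2, -1.2]
finger_gap: 29.3
grip_force: 39.6
t 23.15 turn 0.0 shift mm [402.5  34.9   0.5]
```

```bash
python3 -m handwheel '[[0.0403,0.0035,0,0],[0.0403,0.0035,0,0],[0.0403,0.0035,0,0],[0.0403,0.0035,0,0],[0.0403,0.0035,0,0],[0.0403,0.0035,0,0],[0.0403,0.0035,0,0],[0.0403,0.0035,0,0],[0.0403,0.0035,0,0],[0.0403,0.0035,0,0]]'
python3 -m handwheel '[[0,0,0,0],[0,0,0,0],[0,0,0.04,0],[0,0,0.04,0],[0,0,0.03,0],[0,0,0.01,0],[0,0,0,0],[0,0,0,0],[0,0,0,0],[0,0,0,0]]'
python3 -m handwheel '[[0,0,0.003,0],[0,0,0,0],[0,0,0,0],[0,0,0,0],[0,0,0,0]]'
python3 -c "
from h import *
plan(585.5,12,26.7,90)"
```

```text
time: 24.15
tool_pos: [586.4, 13.7, 156.3]
tcp_rot: [-180.0, -0.0, 90.0]
ft_force: [0.4, -0.6, -1.2]
finger_gap: 29.6
grip_force: 39.9
time: 25.15
tool_pos: [588.3, 11.8, 38.7]
tcp_rot: [179.8, 0.0, 89.9]
ft_force: [-0.3, -0.3, -0.7]
finger_gap: 29.6
grip_force: 39.9
time: 25.65
tool_pos: [586.7, 12.0, 33.6]
tcp_rot: [-180.0, 0.0, 89.9]
ft_force: [-0.1, 0.3, -1.0]
finger_gap: 29.4
grip_force: 39.9
t 25.65 turn -0.1 shift mm [-0.  -1.2  6.9]
```

```bash
python3 -m handwheel '[[0,-0.001,0.003,0],[0,0,0.0025,0],[0,0,0,0],[0,0,0,0],[0,0,0,0],[0,0,0,0],[0,0,0,0]]'; python3 -m handwheel '[[0,0,0.001,0],[0,0,0,0],[0,0,0,0],[0,0,0,0]]';python3 -m handwheel '[[0,0,0.0005,0],[0,0,0,0],[0,0,0,0],[0,0,0,0]]'
```

```text
time: 26.35
tool_pos: [585.8, 12.0, 28.2]
tcp_rot: [180.0, -0.0, 89.9]
ft_force: [-0.6, 0.2, -0.3]
finger_gap: 29.4
grip_force: 39.9
time: 26.75
tool_pos: [585.7, 12.0, 27.1]
tcp_rot: [-180.0, -0.0, 89.9]
ft_force: [-0.0, -0.6, -1.2]
finger_gap: 29.9
grip_force: 39.9
time: 27.15
tool_pos: [585.9, 12.0, 26.7]
tcp_rot: [180.0, 0.0, 89.9]
ft_force: [0.8, 0.1, -0.6]
finger_gap: 29.6
grip_force: 40.1
```

```bash
python3 -m handwheel '[[0,0,0.0005,0],[0,0,0,0],[0,0,0,0],[0,0,0,0]]'; python3 -m handwheel '[[0,0,0,0],[0,0,0,0],[0,0,0,0],[0,0,0,0],[0,0,0,0]]' 0.0854; python3 -m handwheel '[[0,0,-0.01,0],[0,0,-0.03,0],[0,0,-0.035,0],[0,0,-0.035,0],[0,0,0,5.5],[0,0,0,5.5],[0,0,0,0],[0,0,0,0],[0,0,0,0],[0,0,0,0]]'
python3 -c "
from h import *
plan(440.5,208.5,130,79)"
```

```text
time: 27.55
tool_pos: [585.9, 12.0, 26.7]
tcp_rot: [180.0, 0.0, 89.9]
ft_force: [-2.3, -0.2, 5.5]
finger_gap: 29.3
grip_force: 40.7
time: 28.05
tool_pos: [585.7, 12.0, 26.0]
tcp_rot: [-180.0, -0.0, 89.9]
ft_force: [0.5, 0.8, -1.1]
finger_gap: 85.3
grip_force: 0.0
time: 29.05
tool_pos: [585.5, 12.0, 135.8]
tcp_rot: [-180.0, 0.0, 79.0]
ft_force: [-0.3, -0.7, 0.0]
finger_gap: 85.1
grip_force: 0.0
t 29.05 turn -0.0 shift mm [ 165.2 -179.9    5.8]
```

```bash
python3 -m handwheel '[[0.033,-0.036,0,0],[0.033,-0.036,0,0],[0.033,-0.036,0,0],[0.033,-0.036,0,0],[0.033,-0.036,0,0],[0,0,0,0],[0,0,0,0],[0,0,0,0],[0,0,0,0],[0,0,0,0]]'
python3 - <<'E'
from h import *
plan(440.5,208.5,10,79)
im=r.snapshot("top"); np.save("pics/top4.npy",im); s=r.snapshot("side"); np.save("pics/side4.npy",s)
cv2.imwrite("pics/t4.png",np.vstack([cv2.resize(im[130:260,130:390],(600,300),interpolation=3),cv2.resize(s[170:310,220:480],(600,300),interpolation=3)])[:,:,::-1])
E
```

```text
time: 30.05
tool_pos: [441.6, 207.6, 136.1]
tcp_rot: [-180.0, 0.0, 78.8]
ft_force: [0.2, -0.9, -0.0]
finger_gap: 85.4
grip_force: 0.0
t 30.05 turn -0.2 shift mm [  0.7  -1.2 126.1]
```

View pics/t4.png

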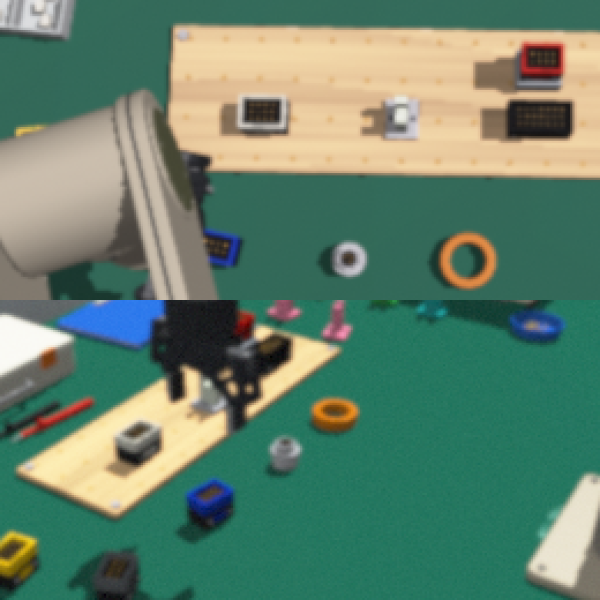

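Riser with red on top (540,65), the fork (402,117) midway, and the blocks all stand in line. Blue is untouched at (220,247). I descend on blue.

```bash
python3 -m handwheel '[[0.001,-0.001,0.035,0],[0,0,0.035,0],[0,0,0.03,0],[0,0,0.018,0],[0,0,0.007,0],[0,0,0,0],[0,0,0,0],[0,0,0,0],[0,0,0,0]]'
python3 -m handwheel '[[0,0,0,0],[0,0,0,0],[0,0,0,0],[0,0,0,0],[0,0,0,0],[0,0,0,0],[0,0,0,0],[0,0,0,0]]' 0.02 40
python3 -m handwheel '[[0,0,-0.01,0],[0,0,-0.03,0],[0,0,-0.04,0],[0,0,-0.04,0],[0,0,-0.02,-5.5],[0,0,0,-5.5],[0,0,0,0],[0,0,0,0],[0,0,0,0],[0,0,0,0]]'
python3 - <<'E'
from h import *
plan(585.5,-61,150,90)
E
```

```text
time: 31.05
tool_pos: [441.1, 210.1, 12.4]
tcp_rot: [179.9, -0.1, 78.9]
ft_force: [-0.9, 0.1, -0.4]
finger_gap: 85.8
grip_force: 0.0
time: 31.85
tool_pos: [440.3, 209.8, 11.3]
tcp_rot: [180.0, -0.0, 78.9]
ft_force: [0.2, 0.0, 3.4]
finger_gap: 31.5
grip_force: 40.6
time: 32.85
tool_pos: [439.5, 209.5, 150.3]
tcp_rot: [-179.9, 0.0, 89.8]
ft_force: [-0.8, 0.1, -1.2]
finger_gap: 31.2
grip_force: 40.2
t 32.85 turn -0.2 shift mm [-270.5  146.     0.3]
```

```bash
python3 -m handwheel '[[-0.0385,0.0209,0,0],[-0.0385,0.0209,0,0],[-0.0385,0.0209,0,0],[-0.0385,0.0209,0,0],[-0.0385,0.0209,0,0],[-0.0385,0.0209,0,0],[-0.0385,0.0209,0,0],[0,0,0,0],[0,0,0,0],[0,0,0,0]]'
python3 -m handwheel '[[0,0,0.04,0],[0,0,0.04,0],[0,0,0.03,0],[0,0,0.012,0],[0,0,0,0],[0,0,0,0],[0,0,0,0],[0,0,0,0],[0,0,0,0],[0,0,0,0]]'
python3 -m handwheel '[[0,0,0.003,0],[0,0,0,0],[0,0,0,0],[0,0,0,0],[0,0,0,0]]'
python3 -c "
from h import *
plan(585.5,-60,21.3,90)"
```

```text
time: 33.85
tool_pos: [585.3, -59.3, 150.5]
tcp_rot: [-179.9, -0.0, 89.9]
ft_force: [0.7, 0.5, -0.7]
finger_gap: 31.5
grip_force: 40.4
time: 34.85
tool_pos: [586.4, -60.1, 29.8]
tcp_rot: [179.9, 0.0, 89.9]
ft_force: [0.8, -0.6, -1.8]
finger_gap: 31.1
grip_force: 40.3
time: 35.35
tool_pos: [585.9, -60.0, 26.1]
tcp_rot: [-180.0, -0.0, 89.9]
ft_force: [0.2, 0.4, -1.2]
finger_gap: 31.6
grip_force: 40.3
t 35.35 turn -0.1 shift mm [ 0.  -0.4  4.8]
```

```bash
python3 -m handwheel '[[0,0,0.002,0],[0,0,0.002,0],[0,0,0,0],[0,0,0,0],[0,0,0,0],[0,0,0,0],[0,0,0,0]]'; python3 -m handwheel '[[0,0,0.0007,0],[0,0,0,0],[0,0,0,0],[0,0,0,0]]';python3 -m handwheel '[[0,0,0.0005,0],[0,0,0,0],[0,0,0,0],[0,0,0,0]]'
```

```text
time: 36.05
tool_pos: [586.0, -60.0, 22.2]
tcp_rot: [180.0, 0.0, 89.9]
ft_force: [0.8, 0.8, -1.5]
finger_gap: 31.5
grip_force: 40.3
time: 36.45
tool_pos: [585.9, -60.0, 21.4]
tcp_rot: [-180.0, 0.0, 89.9]
ft_force: [-0.6, 0.5, -0.3]
finger_gap: 31.3
grip_force: 40.4
time: 36.85
tool_pos: [585.9, -60.0, 21.3]
tcp_rot: [-180.0, 0.0, 89.9]
ft_force: [-4.2, 0.5, 5.5]
finger_gap: 31.4
grip_force: 41.0
```

```bash
python3 -m handwheel '[[0,0,0,0],[0,0,0,0],[0,0,0,0],[0,0,0,0],[0,0,0,0]]' 0.0854; python3 -m handwheel '[[0,0,-0.01,0],[0,0,-0.03,0],[0,0,-0.035,0],[0,0,-0.035,0],[0,0,0,-3.5],[0,0,0,-3],[0,0,0,0],[0,0,0,0],[0,0,0,0],[0,0,0,0]]'
python3 -c "
from h import *
plan(550,403.5,130,96.4)"
```

```text
time: 37.35
tool_pos: [585.9, -60.0, 20.9]
tcp_rot: [180.0, 0.0, 89.9]
ft_force: [0.0, -0.0, -0.5]
finger_gap: 85.7
grip_force: 0.0
time: 38.35
tool_pos: [585.8, -59.9, 130.7]
tcp_rot: [-180.0, -0.0, 96.4]
ft_force: [-0.2, -1.5, -0.9]
finger_gap: 85.3
grip_force: 0.0
t 38.35 turn -0.0 shift mm [464.5  16.1   0.7]
```

```bash
python3 -m handwheel '[[0.0464,0.0016,0,0],[0.0464,0.0016,0,0],[0.0464,0.0016,0,0],[0.0464,0.0016,0,0],[0.0464,0.0016,0,0],[0.0464,0.0016,0,0],[0.0464,0.0016,0,0],[0.0464,0.0016,0,0],[0.0464,0.0016,0,0],[0.0464,0.0016,0,0]]'
python3 -m handwheel '[[0,0,0,0],[0,0,0,0],[0,0,0,0],[0,0,0,0],[0,0,0,0],[0,0,0,0]]'
python3 - <<'E'
from h import *
plan(550,403.5,10,96.4)
im=r.snapshot("top"); s=r.snapshot("side")
cv2.imwrite("pics/t5.png",np.hstack([cv2.resize(im[150:250,110:240],(390,300),interpolation=3),cv2.resize(s[220:320,180:310],(390,300),interpolation=3)])[:,:,::-1])
E
```

```text
time: 39.35
tool_pos: [549.5, 404.7, 130.7]
tcp_rot: [-180.0, 0.0, 96.4]
ft_force: [1.2, -0.4, -0.5]
finger_gap: 85.1
grip_force: 0.0
time: 39.95
tool_pos: [550.5, 402.0, 131.1]
tcp_rot: [180.0, -0.0, 96.3]
ft_force: [0.3, -1.1, -0.4]
finger_gap: 85.2
grip_force: 0.0
t 39.95 turn -0.1 shift mm [  1.5  -0.3 121.1]
```

View pics/t5.png

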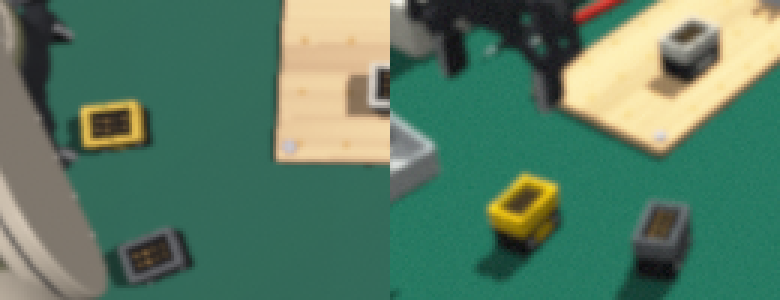

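Yellow is at left panel (113,125), clear of grey at (153,257) and untouched. Descend, grasp and lift.

```bash
python3 -m handwheel '[[0.0015,0,0.035,0],[0,0,0.035,0],[0,0,0.03,0],[0,0,0.015,0],[0,0,0.006,0],[0,0,0,0],[0,0,0,0],[0,0,0,0],[0,0,0,0]]'
python3 -m handwheel '[[0,0,0,0],[0,0,0,0],[0,0,0,0],[0,0,0,0],[0,0,0,0],[0,0,0,0],[0,0,0,0],[0,0,0,0]]' 0.02 40
python3 -m handwheel '[[0,0,-0.01,0],[0,0,-0.03,0],[0,0,-0.04,0],[0,0,-0.04,0],[0,0,-0.02,3.5],[0,0,0,3],[0,0,0,0],[0,0,0,0],[0,0,0,0],[0,0,0,0]]'
python3 - <<'E'
from h import *
plan(586,95,150,90)
E
```

```text
time: 40.95
tool_pos: [550.9, 405.0, 11.7]
tcp_rot: [179.9, -0.1, 96.4]
ft_force: [-0.3, -0.2, 0.2]
finger_gap: 85.3
grip_force: 0.0
time: 41.75
tool_pos: [550.0, 404.5, 10.1]
tcp_rot: [180.0, -0.0, 96.4]
ft_force: [0.3, -0.0, 1.6]
finger_gap: 31.7
grip_force: 40.5
time: 42.75
tool_pos: [549.4, 404.1, 148.8]
tcp_rot: [-179.9, 0.1, 89.9]
ft_force: [-0.4, 0.7, 0.3]
finger_gap: 31.6
grip_force: 40.1
t 42.75 turn -0.1 shift mm [-309.1   36.6   -1.2]
```

```bash
python3 -m handwheel '[[-0.0386,0.0046,0,0],[-0.0386,0.0046,0,0],[-0.0386,0.0046,0,0],[-0.0386,0.0046,0,0],[-0.0386,0.0046,0,0],[-0.0386,0.0046,0,0],[-0.0386,0.0046,0,0],[-0.0386,0.0046,0,0],[0,0,0,0],[0,0,0,0]]'
python3 -m handwheel '[[0,0,0.04,0],[0,0,0.04,0],[0,0,0.03,0],[0,0,0.012,0],[0,0,0,0],[0,0,0,0],[0,0,0,0],[0,0,0,0],[0,0,0,0],[0,0,0,0]]'
python3 -m handwheel '[[0,0,0.003,0],[0,0,0,0],[0,0,0,0],[0,0,0,0],[0,0,0,0]]'
python3 -c "
from h import *
plan(586,95.5,20.1,90)"
```

```text
time: 43.75
tool_pos: [586.1, 94.7, 149.6]
tcp_rot: [-180.0, -0.0, 89.8]
ft_force: [-0.3, 0.7, -1.2]
finger_gap: 31.3
grip_force: 40.2
time: 44.75
tool_pos: [586.7, 95.5, 28.7]
tcp_rot: [179.9, -0.0, 89.9]
ft_force: [-0.1, -0.5, -1.5]
finger_gap: 31.3
grip_force: 40.2
time: 45.25
tool_pos: [586.2, 95.5, 24.9]
tcp_rot: [180.0, -0.0, 89.9]
ft_force: [0.2, -0.3, -0.4]
finger_gap: 31.7
grip_force: 40.2
t 45.25 turn -0.1 shift mm [-0.  -0.2  4.8]
```

```bash
python3 -m handwheel '[[0,0,0.002,0],[0,0,0.002,0],[0,0,0,0],[0,0,0,0],[0,0,0,0],[0,0,0,0],[0,0,0,0]]'; python3 -m handwheel '[[0,0,0.0007,0],[0,0,0,0],[0,0,0,0],[0,0,0,0]]';python3 -m handwheel '[[0,0,0.0005,0],[0,0,0,0],[0,0,0,0],[0,0,0,0]]'
```

```text
time: 45.95
tool_pos: [586.3, 95.5, 21.0]
tcp_rot: [180.0, 0.0, 89.9]
ft_force: [-0.2, -0.3, -1.5]
finger_gap: 31.3
grip_force: 40.2
time: 46.35
tool_pos: [586.2, 95.5, 20.2]
tcp_rot: [-180.0, -0.0, 89.9]
ft_force: [0.5, -0.6, -1.8]
finger_gap: 31.3
grip_force: 40.2
time: 46.75
tool_pos: [586.3, 95.5, 20.1]
tcp_rot: [180.0, -0.0, 89.9]
ft_force: [-2.1, -0.4, 4.6]
finger_gap: 31.6
grip_force: 40.7
```

Contact. I release and rise, then clear the view by moving left and toward the robot at height.

```bash
python3 -m handwheel '[[0,0,0,0],[0,0,0,0],[0,0,0,0],[0,0,0,0],[0,0,0,0]]' 0.0854; python3 -m handwheel '[[0,0,-0.01,0],[0,0,-0.03,0],[0,0,-0.04,0],[0,0,-0.04,0],[0,0,-0.03,0],[0.045,0,0,0],[0.045,0,0,0],[0.045,0,0,0],[0.045,0,0,0],[0.045,0,0,0]]'
python3 -m handwheel '[[0.045,0,0,0],[0.045,0,0,0],[0.03,-0.03,0,0],[0.03,-0.03,0,0],[0,0,0,0],[0,0,0,0],[0,0,0,0],[0,0,0,0],[0,0,0,0],[0,0,0,0]]'
python3 - <<'E'
from h import *
im=r.snapshot("top"); s=r.snapshot("side")
cv2.imwrite("pics/t6.png",np.vstack([cv2.resize(im[130:260,190:420],(690,390),interpolation=3),cv2.resize(s[170:240,240:405],(690,210*690//690),interpolation=3)])[:,:,::-1])
hsv=cv2.cvtColor(im,cv2.COLOR_RGB2HSV).astype(int);H,S,V=hsv[...,0],hsv[...,1],hsv[...,2]
for k,m,b,z in [("yellow",(abs(H-24)<9)&(S>170)&(V>90),(255,165,290,195),50),("blue",(abs(H-117)<14)&(S>130)&(V>50),(318,168,350,196),50),("red",((H<8)|(H>170))&(S>120)&(V>70),(345,140,385,172),80),
 ("white",(S<50)&(V>120),(230,168,258,190),50),("black",V<70,(346,170,382,192),50)]:
    c,d,a=rect("top",m,b,z); print(k,np.round(c,1),np.round(d,1),round(a,1))
E
```

```text
time: 47.25
tool_pos: [586.2, 95.5, 19.6]
tcp_rot: [-180.0, 0.0, 89.9]
ft_force: [-0.6, -0.7, -0.4]
finger_gap: 85.2
grip_force: 0.0
time: 48.25
tool_pos: [586.5, 322.3, 170.8]
tcp_rot: [179.9, -0.0, 89.9]
ft_force: [0.6, -0.2, 0.3]
finger_gap: 85.3
grip_force: 0.0
time: 49.25
tool_pos: [527.5, 469.8, 169.7]
tcp_rot: [180.0, 0.0, 89.8]
ft_force: [0.7, -0.6, -0.1]
finger_gap: 85.3
grip_force: 0.0Traceback (most recent call last):
  File "<stdin>", line 7, in <module>
  File "h.py", line 12, in rect
    cs,_=cv2.findContours(s.astype(np.uint8),0,2); c=max(cs,key=cv2.contourArea).reshape(-1,2)
                                                     ~~~^^^^^^^^^^^^^^^^^^^^^^^^
ValueError: max() iterable argument is empty
```

View pics/t6.png

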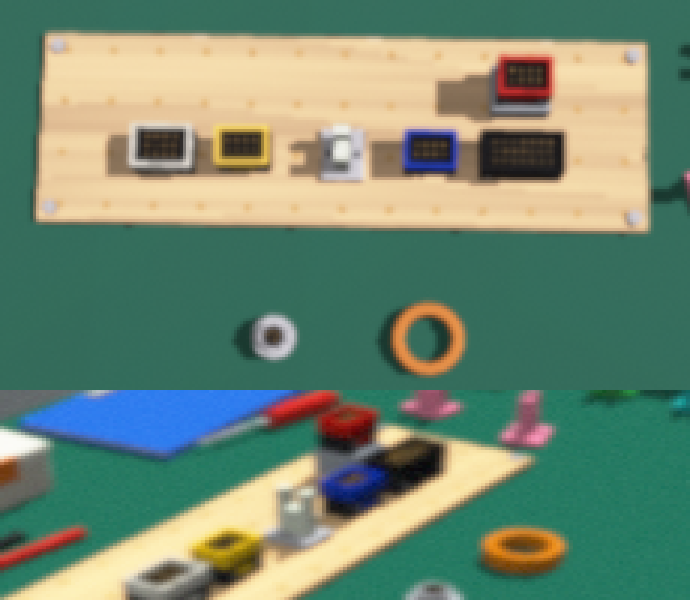

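```bash
python3 - <<'E'
from h import *
f=lambda a,b,z:np.round(ray("top",190+a/3-.33,130+b/3-.33,z)[:2],1)
print("red",f(525.5,76.5,80),"black",f(522,153,50),"white",f(161,146,50),"yellow",f(242,146,50),"blue",f(431,151,50),"fork",f(341,145,60))
im=np.load("pics/top3.npy")
plan(0,0,0,90)
E
```

```text
red [ 641.3 -136.8] black [ 584. -137.] white [584.3 161. ] yellow [585.6  94.1] blue [584.3 -62. ] fork [586.  12.]
t 49.35 turn -0.1 shift mm [-470.1 -527.2  169.7]
```

All placements check out: blue is +75 mm from black, yellow −67 mm from white, the fork is central, and red is about 1 mm off the riser's centre. I'm handing it in.

```bash
python3 -c "
from bench import r
print(r.hand_in())"
```

```text
the job is handed in; nothing more can be done
None
```

The board is set up as asked and handed in at about 49 s; by camera, blue, yellow, fork, riser and red were within about 2 mm of target, and the grey module, plug and tape were never touched (no verdict was returned).

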